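# Count to the third bay by touch and push the socket home

### The arm

A 6-joint arm with a two-finger parallel gripper is mounted at the origin on a cart in front of the work surface, level with it; the furniture and walls round the work are solid. World frame = base frame: x ahead of the robot, y to its left, z up, the work surface at z = 0. Lengths are in mm, angles in rad, forces in N, time in s.
With the tool pointing down it reaches from about 350 to 875 mm from the base axis. Payload 4.2 kg.
Tool frame: the origin (TCP) lies between the finger pads; the fingertips stand 8 mm ahead of it and the grasp point (between the pads) lies 11 mm behind it; z points along the fingers, y is the line along which they close (so a half turn about z gives the same grasp; the last joint's range is limited). The gripper opens to 85 mm and grips with 20 to 120 N. Pads are 22 mm wide; open, the fingers measure 114 mm over their backs; the gripper's body (76 mm by 85 mm) begins 54 mm behind the grasp point. The pads swing forward as they close: fully open they stand 13 mm farther back than shut.
Start: joints at [-0.901, 0.385, 0.008, 0, -1.194, -0.259], TCP at [249.602, -572.973, 239.312] pointing down, gripper open.
Joint ranges: [-3.14, 3.14], [-1.21, 2.06], [-1.07, 1.41], [-3.16, 2.05], [-2.99, -0.16], [-3.1, 3.1]. Speed limits (rad/s): [2.79, 2.79, 3.14, 3.14, 3.14, 3.14].

### API

Orientations are given as a unit quaternion [x, y, z, w].
In Python, from bench import read_state, get_image, camera_params, job_done gives the robot as it stands.
- The arm moves only by the tool drive_tool, never from a script. Its argument "moves" is a list that holds one entry, the list of rows, each a list of 7 numbers: the shift along the tool's x, y, z in m, then the turn, a rotation vector about the tool's x, y, z in rad, then the closure in counts, from 0 (fully open) to 255 (shut). A call has 1 to 8 rows; each row shifts and turns the commanded pose from where the row before left it, along the tool's axes as they then stand; what a row does not reach is not made up. A row lasts 1/12 s, in which the tool goes at most 41.7 mm and 7.16 degrees, less where a joint would pass 70% of its speed; a pose out of reach is approached as far as the arm can. A call is refused whole if a number of a shift passes 0.0417 or a number of a turn 0.125, either way. A call with a gripper value outside its range is refused whole. The fingers move at their own pace and stop on an object; the grip force is fixed at half the most. Time passes only in rows, so rows that do not move let the fingers close. It gives the time, the measured TCP pose, the force and the opening at its end, in the units of the state.
- read_state(): the state, without advancing time (a new reading comes with each control period).
- get_image(name): name is "side" or "top" or "wrist"; returns the picture (384x512x3 uint8, blue, green, red); there is no depth.
- camera_params(name): a dict with "mtx" (3x3 intrinsics, pixels), "extrinsics" (4x4, takes a point from camera to world coordinates). Camera axes: x right, y up, looking along -z (the intrinsics and any distortion apply to the point x, -y, -z); pixel columns grow to the right and rows downward; lengths in mm; the calibration is good to about 2 mm. A picture is of the moment at which its call begins: read the wrist's pose just before it. camera_params takes no time and is no camera call; for the wrist camera it gives the pose at the moment of the call.
- job_done(): hands the job in, once; it reports no verdict.
The state is a dict: "clock": time; "joints": joint angles; "joint_vel": joint speeds; "joint_efforts": joint torques, N m; "position": TCP position; "ee_rot": TCP orientation; "contact_force": force on the tool from outside, world axes, zero at the start; "wrist_torque": the same for the moment, N m; "gripper_width": finger opening in mm.
Only numpy, scipy, OpenCV 4.12 (cv2) and the standard library are available. Lean on these libraries where they do the work, as an engineer would, in place of code of your own. Each camera call takes 0.05 s, during which the arm holds its last target. There are 200 camera calls.

### The job

Count the bays of the socket rack with a fingertip: starting at the end with the red cap, run it along the top of the back board and touch the white tab of the first, the second and the third bay in turn, leaving the fourth tab untouched. Then push the bright steel socket along the bench into that third bay until it stands upright against the back board. Only touch and push: do not lift or tip the socket, and do not shift the dark socket, the tape measure or the wood offcut.

Things in the scene. Friction and masses are not known exactly. Their poses are not given: they have to be found in the camera images.
- rack: Fixed wooden socket rack: back board 252 x 12 mm, 36 mm high, and five dividers (6 mm thick, 30 mm high, reaching 26 mm forward) at y = -0.108, -0.054, 0, 0.054, 0.108, making four bays 48 mm wide, open at front and top, floor = bench. Origin on the bench, middle of the board's front face; x points away from the open side (push direction), y left, z up. End posts at y = +-0.122, 48 mm high.
- tab_a: White raised tab on top of the rack's back board, behind the middle of the bay at y = +0.081 of the rack; 14 mm long (its y), 16 mm across (its x), 12 mm high, fixed and rigid. Origin at the middle of its top face, 48 mm above the bench; axes as the rack's. Tabs a, b, c, d run from left to right, with 40 mm of lower board between neighbours.
- tab_b: White raised tab on top of the rack's back board, behind the middle of the bay at y = +0.027 of the rack; 14 mm long (its y), 16 mm across (its x), 12 mm high, fixed and rigid. Origin at the middle of its top face, 48 mm above the bench; axes as the rack's. Tabs a, b, c, d run from left to right, with 40 mm of lower board between neighbours.
- tab_c: White raised tab on top of the rack's back board, behind the middle of the bay at y = -0.027 of the rack; 14 mm long (its y), 16 mm across (its x), 12 mm high, fixed and rigid. Origin at the middle of its top face, 48 mm above the bench; axes as the rack's. Tabs a, b, c, d run from left to right, with 40 mm of lower board between neighbours.
- tab_d: White raised tab on top of the rack's back board, behind the middle of the bay at y = -0.081 of the rack; 14 mm long (its y), 16 mm across (its x), 12 mm high, fixed and rigid. Origin at the middle of its top face, 48 mm above the bench; axes as the rack's. Tabs a, b, c, d run from left to right, with 40 mm of lower board between neighbours.
- red_cap: Red round cap, 16 mm across and 14 mm high, fixed on the post at one end of the rack (either end); it marks the end from which bays are counted. Origin at the centre of its underside, 48 mm above the bench.
- grey_cap: Grey cap of the same shape on the post at the other end. Origin at the centre of its underside, 48 mm above the bench. (Keep clear of the flat screen, 0.42 m high, about 0.1 m behind the rack, and of the tall white bread maker some 0.1 m to its right.)
- socket_centre (a point): Centre, half-way up (27.5 mm above the underside), of the bright steel wrench socket: a round cylinder 38 mm in diameter and 55 mm high, about 0.25 kg, standing loose on the bench in front of the rack; z is its axis. It slides upright when pushed at or below this height. Home in a bay it touches the back board: this point is then at x = -0.019 of the rack, and the socket stands out 12 mm past the dividers.
- socket: The same bright steel socket; origin at the centre of its underside.
- black_socket: Bystander: loose dark socket, 34 mm in diameter, 42 mm high, standing in one of the outer bays (that bay counts like any other). Origin at the centre of its underside.
- tape_measure: Bystander: loose yellow tape measure, 41 x 89 x 65 mm high, on the bench to the right, nearer than the rack. Origin at its underside's centre.
- wood_offcut: Bystander: loose flat wood offcut, 60 x 110 x 19 mm, on the bench to the right. Origin at its underside's centre.
There are look-alikes about, which are no part of the job. What is shaped like the socket but pink is not meant.

How it is judged (in metres and radians):
On the way, in this order (a step that is already met when the one before it is completed fails the run):
1. a fingertip touches the tab of the first bay from the red end (((y of red_cap in the frame of rack above 0 m and contact force between the fingers and tab_a above 0.3 N) or (y of red_cap in the frame of rack below 0 m and contact force between the fingers and tab_d above 0.3 N))), for 0.04 s.
2. then the tab of the second bay (((y of red_cap in the frame of rack above 0 m and contact force between the fingers and tab_b above 0.3 N) or (y of red_cap in the frame of rack below 0 m and contact force between the fingers and tab_c above 0.3 N))), for 0.04 s.
3. then the tab of the third bay (((y of red_cap in the frame of rack above 0 m and contact force between the fingers and tab_c above 0.3 N) or (y of red_cap in the frame of rack below 0 m and contact force between the fingers and tab_b above 0.3 N))), for 0.04 s.
4. then the socket is pushed home in the third bay (x of socket_centre in the frame of rack between -0.025 and -0.012 m and ((y of red_cap in the frame of rack above 0 m and y of socket_centre in the frame of rack between -0.036 and -0.018 m) or (y of red_cap in the frame of rack below 0 m and y of socket_centre in the frame of rack between 0.018 and 0.036 m)) and angle between socket_centre's own z axis and vertical below 0.1 rad and height (world z) of socket_centre below 0.033 m), for 0.2 s.
At the end, for the whole second after the job is handed in: The socket stands upright (within 0.1 rad) on the bench in the third bay counted from the red cap, its centre within 9 mm of the bay's middle and within 6 mm of touching the back board, at rest (all of step 4 and linear speed of socket below 0.01 m/s).
It fails at once if the tab of the fourth bay is touched ((y of red_cap in the frame of rack above 0 m and contact force between the fingers and tab_d above 0.3 N) or (y of red_cap in the frame of rack below 0 m and contact force between the fingers and tab_a above 0.3 N)).
It fails at once if the socket is lifted (more than 10 mm) (height (world z) of socket above 0.01 m).
It fails at once if the socket is tipped (more than 0.3 rad) (angle between socket_centre's own z axis and vertical above 0.3 rad).
It fails at once if the dark socket, tape measure or offcut is shifted more than 20 mm (distance of any of black_socket, tape_measure, wood_offcut from where it was at the start of the episode above 0.02 m).
It also fails if it takes over 64 s, if anything falls off the work surface, if the arm or the gripper's body presses on something with over 40 N, if the wrist force passes 120 N, or if a joint passes its speed limit or range.

## Working session

There is one attempt and no reset: what is moved stays moved. The work goes in short steps, Python scripts to look and compute and a tool call to move; the robot and the scene stay as the last step left them, time stands still between calls to the robot, and variables do not carry over. Pictures are saved under pics/ and viewed, on a budget of 10 in all, crops included, one or two more only if the job needs it, and the job is handed in when it is done.

Besides the shell and the picture viewer there is one more tool, called after "Request:" as name(argument=value, ...) on one line, values as JSON. drive_tool: Moves the arm, as the interface text tells. Its arguments: {"type":"object","properties":{"moves":{"type":"array"}},"required":["moves"]}

```bash
mkdir -p pics; cat > h.py <<'E'
import numpy as np, cv2
from bench import *
def pix(name,P,cp=None):
    c=cp or camera_params(name); E=np.array(c["extrinsics"]);K=np.array(c["mtx"])
    P=np.atleast_2d(P).astype(float); q=(P-E[:3,3])@E[:3,:3]; q=q*[1,-1,-1]; u=q@K.T
    return u[:,:2]/u[:,2:]
def ray(name,uv,z,cp=None):
    c=cp or camera_params(name); E=np.array(c["extrinsics"]);K=np.array(c["mtx"])
    d=np.linalg.inv(K)@[uv[0],uv[1],1]; d=E[:3,:3]@(d*[1,-1,-1]); o=E[:3,3]
    return o+d*(z-o[2])/d[2]
E
python3 - <<'E'
from h import *
s=read_state();print(s)
a=get_image("side");b=get_image("top")
cv2.imwrite("pics/1.png",a);cv2.imwrite("pics/2.png",b)
for n in("side","top"):print(camera_params(n))
E
```

```text
{'clock': 0.0, 'joints': array([-9.01417113e-01,  3.85590345e-01,  6.64121023e-03, -4.90547403e-04,
       -1.19400143e+00, -2.58636490e-01]), 'joint_vel': array([ 8.73224159e-06,  7.04364630e-05,  5.16606225e-04, -7.94940714e-04,
       -2.69799494e-04,  3.58454953e-04]), 'joint_efforts': array([ 5.82957136e-05, -3.92287838e+01,  1.88400900e+01,  4.18620095e+00,
       -4.60841926e-03,  7.22824382e-06]), 'position': array([ 249.37301328, -572.48721309,  238.20844135]), 'ee_rot': array([-2.03842017e-01,  9.79003177e-01,  1.06525431e-03, -2.78182686e-04]), 'contact_force': array([ 0.6837751 , -0.01929052,  0.26218441]), 'wrist_torque': array([0.03189613, 0.03474402, 0.01458153]), 'gripper_width': 85.00886195432172}
{'mtx': array([[418.01883355,   0.        , 260.1231114 ],
       [  0.        , 418.01883355, 197.67176971],
       [  0.        ,   0.        ,   1.        ]]), 'extrinsics': array([[-9.26112212e-01,  1.66330181e-01, -3.38600712e-01,
         9.76450045e+01],
       [-3.77053980e-01, -4.36910479e-01,  8.16663657e-01,
         8.56796219e+02],
       [-1.21023854e-02,  8.83992932e-01,  4.67343587e-01,
         4.58868118e+02],
       [ 0.00000000e+00,  0.00000000e+00,  0.00000000e+00,
         1.00000000e+00]])}
{'mtx': array([[373.58345341,   0.        , 258.19780821],
       [  0.        , 373.58345341, 184.30137442],
       [  0.        ,   0.        ,   1.        ]]), 'extrinsics': array([[ 2.79990210e-02,  9.89062588e-01, -1.44814544e-01,
         2.27228809e+02],
       [-9.99512428e-01,  2.97037369e-02,  9.62255166e-03,
         1.51646135e+02],
       [ 1.38188390e-02,  1.44474514e-01,  9.89412025e-01,
         1.02312242e+03],
       [ 0.00000000e+00,  0.00000000e+00,  0.00000000e+00,
         1.00000000e+00]])}
```

View pics/1.png

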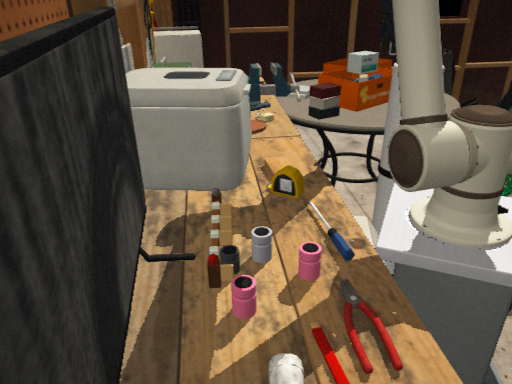

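View pics/2.png

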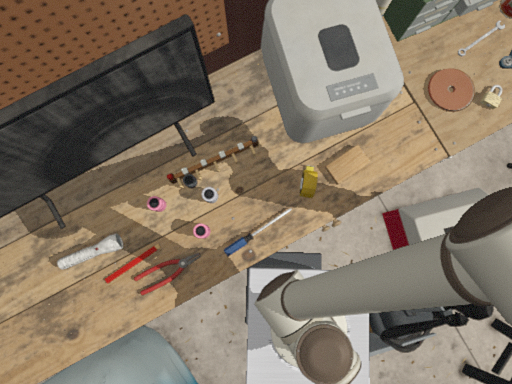

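The red cap is at side (213,260) / top (171,177), so bays count from the left (+y) end, and the dark socket (side 230,255) is in an outer bay on that side. Candidates for the target: steel at side (261,240) / top (209,194), pink at side (244,295) and (310,258), dark at (230,255). I choose the steel one. Next is a close crop to confirm.

```bash
python3 - <<'E'
from h import *
a=cv2.imread("pics/1.png")[180:300,180:300];b=cv2.imread("pics/2.png")[120:220,150:270]
a=cv2.resize(a,(480,480),interpolation=cv2.INTER_CUBIC);b=cv2.resize(b,(576,480),interpolation=cv2.INTER_CUBIC)
cv2.imwrite("pics/3.png",cv2.resize(np.hstack([cv2.resize(a,(400,400)),cv2.resize(cv2.imread("pics/2.png")[130:210,160:264],(400,308)).repeat(1,0) if 0 else cv2.copyMakeBorder(cv2.resize(cv2.imread("pics/2.png")[132:212,164:264],(400,320),interpolation=cv2.INTER_CUBIC),0,80,0,0,0)]),(800,400)))
E
```

```text
(no output)
```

View pics/3.png

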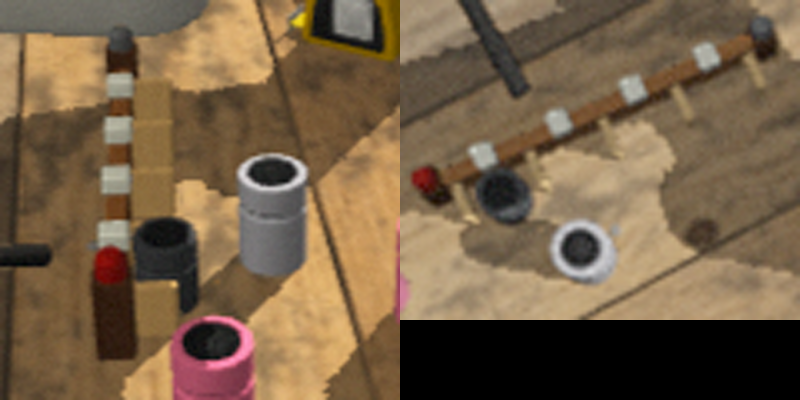

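```bash
python3 - <<'E'
from h import *
from scipy.optimize import least_squares
T=lambda x,y:(164+x/4-.4,132+y/4-.4); S=lambda x,y:(180+x*.3-.3,180+y*.3-.3)
model=np.array([[6,81,48],[6,27,48],[6,-27,48],[6,-81,48],[6,122,62],[6,-122,62]],float)
top=np.array([T(83,152),T(157,120),T(232,86),T(306,54),T(24,177),T(361,29)])
side=np.array([S(112,228),S(116,173),S(118,123),S(120,78),S(109,253),S(121,33)])
def w(p,m): c,s=np.cos(p[2]),np.sin(p[2]); return np.c_[p[0]+c*m[:,0]-s*m[:,1],p[1]+s*m[:,0]+c*m[:,1],m[:,2]]
ct,cs=camera_params("top"),camera_params("side")
for nm,use in(("both",3),("top",1),("side",2)):
    f=lambda p:np.r_[(pix("top",w(p,model),ct)-top).ravel() if use&1 else [],(pix("side",w(p,model),cs)-side).ravel() if use&2 else []]
    r=least_squares(f,[600,0,0.5]);print(nm,r.x,np.abs(r.fun).max())
    if use==3:p=r.x
    for n,uv,z in((("top",T(178,244),55) if use==1 else ("side",S(272,171),55)),):
        P=ray(n,uv,z);c,s=np.cos(p[2]),np.sin(p[2]);d=P[:2]-p[:2];print("socket",n,P,"rack",c*d[0]+s*d[1],-s*d[0]+c*d[1])
print(w(p,model)); P=ray("top",T(100,185),42);d=P[:2]-p[:2];print("dark rack",c*d[0]+s*d[1],-s*d[0]+c*d[1])
s=read_state();E=camera_params("wrist");print(s["position"],E)
E
```

```text
both [431.2103406  263.42113933   0.4571607 ] 1.5205889175756226
socket side [339.97899303 268.93680451  55.        ] rack -79.42811785852926 45.218972055920595
top [432.56952362 263.25099246   0.45651641] 0.9619416404442518
socket top [343.16236499 272.11982827  55.        ] rack -75.1666547581249 46.66998189100814
side [430.03359907 264.42173241   0.45647637] 1.23865374569138
socket side [339.97899303 268.93680451  55.        ] rack -79.42811785852926 45.218972055920595
[[400.8406219  338.75161249  48.        ]
 [424.67633857 290.29690569  48.        ]
 [448.51205524 241.84219889  48.        ]
 [472.34777191 193.38749209  48.        ]
 [382.74313332 375.54129728  62.        ]
 [490.44526049 156.5978073   62.        ]]
dark rack -15.462341207393639 78.73501791044055
[ 249.40758045 -572.529926    238.3366226 ] {'mtx': array([[343.50776109,   0.        , 258.68324813],
       [  0.        , 343.50776109, 189.22449178],
       [  0.        ,   0.        ,   1.        ]]), 'extrinsics': array([[-3.99340763e-01, -8.79932715e-01, -2.57381763e-01,
         1.83414690e+02],
       [ 9.16802285e-01, -3.83058865e-01, -1.12869291e-01,
        -6.00121849e+02],
       [ 7.25016207e-04, -2.81041497e-01,  9.59695343e-01,
         3.73352096e+02],
       [ 0.00000000e+00,  0.00000000e+00,  0.00000000e+00,
         1.00000000e+00]])}
```

```bash
cat >> h.py <<'E'
from scipy.spatial.transform import Rotation as Ro
RK=np.array([431.2,263.4,0.4572])
def r2w(x,y,z):
    c,s=np.cos(RK[2]),np.sin(RK[2]); return np.array([RK[0]+c*x-s*y,RK[1]+s*x+c*y,z])
def w2r(P):
    c,s=np.cos(RK[2]),np.sin(RK[2]);d=np.asarray(P)[:2]-RK[:2];return np.array([c*d[0]+s*d[1],-s*d[0]+c*d[1]])
def plan(*targets,yaw=None):
    s=read_state();R=Ro.from_quat(s["ee_rot"]).as_matrix();p=s["position"]
    print("clock %.2f pos %s rack %s force %s w %.1f yaw(y) %.2f tilt z %s"%(s["clock"],p.round(1),w2r(p).round(1),s["contact_force"].round(1),s["gripper_width"],np.degrees(np.arctan2(R[1,1],R[0,1])),R[:,2].round(3)))
    for t in targets:
        d=R.T@(np.array(t)-p)/1000;n=int(np.ceil(np.abs(d).max()/.04));print("to",np.round(t,1),"total",d.round(4),"rows",n,"each",(d/n).round(4));p=np.array(t)
E
python3 - <<'E'
from h import *
for uv in((150,203),(156,203),(202,230)):print("pink",w2r(ray("top",uv,55)))
for uv in((297,138),(270,60),(395,100)):print("bm",ray("top",uv,0)[:2],ray("top",uv,250)[:2])
print("tape",ray("top",(309,180),65)[:2],"screwdr",ray("top",(290,210),10)[:2])
plan([380,-320,200],[390,100,180],r2w(6,81,110))
E
```

```text
pink [-37.76318138 194.18382029]
pink [-44.18706698 180.09806019]
pink [-157.40939732   99.47323603]
bm [512.31699053  35.8884598 ] [442.65568281  64.17385208]
bm [743.50346    117.59396606] [617.3517299  125.91461486]
bm [ 633.84984481 -244.95043124] [ 534.49197965 -148.04204554]
tape [382.73529759  10.53231731] screwdr [307.57519345  53.44544182]
clock 0.10 pos [ 249.4 -572.5  238.3] rack [-532.1 -669.8] force [ 0.4 -0.3 -0.3] w 85.3 yaw(y) 113.53 tilt z [-0.001  0.002 -1.   ]
to [ 380 -320  200] total [-0.2206  0.1793  0.0387] rows 6 each [-0.0368  0.0299  0.0064]
to [390 100 180] total [-0.1769  0.381   0.0207] rows 10 each [-0.0177  0.0381  0.0021]
to [400.8 338.7 110. ] total [-0.1052  0.2144  0.0704] rows 6 each [-0.0175  0.0357  0.0117]
```

Request:
drive_tool(moves=[[[-0.035,0.03,0.005,0,0,-0.12,255],[-0.037,0.026,0.005,0,0,-0.12,255],[-0.039,0.021,0.005,0,0,-0.12,255],[-0.041,0.016,0.005,0,0,-0.12,255],[-0.041,0.012,0.005,0,0,-0.12,255],[-0.041,0.008,0.005,0,0,-0.12,255],[0,0,0,0,0,-0.12,255],[0,0,0,0,0,-0.12,255]]])

```text
clock: 0.77
position: [350.6, -343.4, 210.8]
ee_rot: [-0.637, 0.771, 0.001, -0.0]
contact_force: [-0.5, -0.9, -0.1]
gripper_width: 0.3
```

```bash
python3 -c "
from h import *
plan([370,-320,200],[370,100,180],r2w(6,81,110))"
```

```text
clock 0.77 pos [ 350.6 -343.4  210.8] rack [-340.2 -508.9] force [-0.5 -0.9 -0.1] w 0.3 yaw(y) 169.16 tilt z [-0.001  0.001 -1.   ]
to [ 370 -320  200] total [-0.0266 -0.0147  0.0108] rows 1 each [-0.0266 -0.0147  0.0108]
to [370 100 180] total [-0.4125  0.079   0.0203] rows 11 each [-0.0375  0.0072  0.0018]
to [400.8 338.7 110. ] total [-0.2402  0.0146  0.0701] rows 7 each [-0.0343  0.0021  0.01  ]
```

Request:
drive_tool(moves=[[[-0.0266,-0.0147,0.005,0,0,0,255],[-0.0375,0.0072,0.002,0,0,0,255],[-0.0375,0.0072,0.002,0,0,0,255],[-0.0375,0.0072,0.002,0,0,0,255],[-0.0375,0.0072,0.002,0,0,0,255],[-0.0375,0.0072,0.002,0,0,0,255],[-0.0375,0.0072,0.002,0,0,0,255],[-0.0375,0.0072,0.002,0,0,0,255]]])

```text
clock: 1.43
position: [371.7, -53.8, 192.0]
ee_rot: [-0.633, 0.774, 0.0, 0.0]
contact_force: [1.5, 0.3, 0.1]
gripper_width: -0.3
```

Request:
drive_tool(moves=[[[-0.0375,0.0072,0.002,0,0,0,255],[-0.0375,0.0072,0.002,0,0,0,255],[-0.0375,0.0072,0.002,0,0,0,255],[0,0,0,0,0,-0.12,255],[0,0,0,0,0,-0.12,255],[0,0,0,0,0,-0.12,255],[0,0,0,0,0,-0.12,255],[0,0,0,0,0,-0.12,255]]])

```text
clock: 2.1
position: [373.2, 59.2, 185.8]
ee_rot: [0.835, -0.55, -0.0, 0.0]
contact_force: [-0.3, 0.4, -0.4]
gripper_width: -0.2
```

```bash
python3 -c "
from h import *
plan(r2w(6,81,110))"
```

```text
clock 2.10 pos [373.2  59.2 185.8] rack [-142.2 -157.6] force [-0.3  0.4 -0.4] w -0.2 yaw(y) -156.71 tilt z [-0.001 -0.    -1.   ]
to [400.8 338.7 110. ] total [-0.2458 -0.136   0.0757] rows 7 each [-0.0351 -0.0194  0.0108]
```

Request:
drive_tool(moves=[[[-0.0351,-0.0194,0.01,0,0,0,255],[-0.0351,-0.0194,0.01,0,0,0,255],[-0.0351,-0.0194,0.01,0,0,0,255],[-0.0351,-0.0194,0.01,0,0,0,255],[-0.0351,-0.0194,0.01,0,0,0,255],[-0.0351,-0.0194,0.01,0,0,0,255],[-0.0351,-0.0194,0.01,0,0,-0.05,255],[0,0,0,0,0,0,255]]])

```text
clock: 2.77
position: [403.7, 344.1, 113.7]
ee_rot: [0.849, -0.529, 0.0, -0.0]
contact_force: [1.2, -1.4, -0.3]
gripper_width: 0.2
```

```bash
python3 -c "
from h import *
plan(r2w(6,81,75))
cp=camera_params('wrist');im=get_image('wrist');cv2.imwrite('pics/4.png',im)
np.save('cp4.npy',cp,allow_pickle=True)
print(pix('wrist',[r2w(6,y,48) for y in(81,27,-27)],cp).round(0))"
```

```text
clock 2.77 pos [403.7 344.1 113.7] rack [11.  84.6] force [ 1.2 -1.4 -0.3] w 0.2 yaw(y) -153.86 tilt z [ 0.001 -0.    -1.   ]
to [400.8 338.7  75. ] total [0.0036 0.005  0.0387] rows 1 each [0.0036 0.005  0.0387]
[[267. 202.]
 [267. 112.]
 [268.   7.]]
```

View pics/4.png

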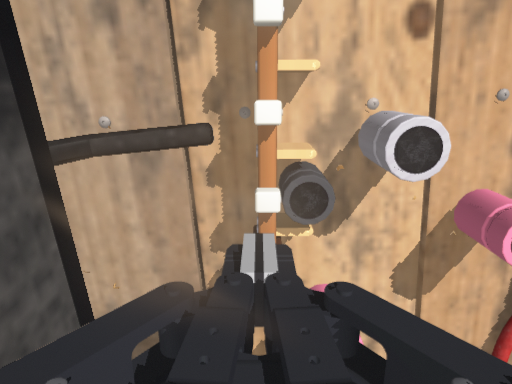

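Wrist view: tabs a, b and c are at (268,200), (268,112) and (268,11), within 4 px of prediction. The steel socket's rim is at (417,148), and the dark one at (307,198) sits in bay a. Next I descend on tab a.

Request:
drive_tool(moves=[[[0.0036,0.005,0.025,0,0,0,255],[0,0,0.025,0,0,0,255],[0,0,0,0,0,0,255],[0,0,0.002,0,0,0,255],[0,0,0.002,0,0,0,255],[0,0,0.001,0,0,0,255],[0,0,0.001,0,0,0,255],[0,0,0,0,0,0,255]]])

```text
clock: 3.48
position: [400.3, 333.2, 60.9]
ee_rot: [0.847, -0.532, 0.0, -0.001]
contact_force: [0.7, 0.4, -0.0]
gripper_width: 0.0
```

```bash
python3 -c "
from h import *
plan(r2w(6,81,56))
cp=np.load('cp4.npy',allow_pickle=True).item()
P=ray('wrist',(417,148),55,cp);print(P,w2r(P));P=ray('wrist',(307,199),42,cp);print('dark',w2r(P))"
```

```text
clock 3.48 pos [400.3 333.2  60.9] rack [ 3.1 76.3] force [ 0.7  0.4 -0. ] w 0.0 yaw(y) -154.22 tilt z [ 0.001  0.001 -1.   ]
to [400.8 338.7  56. ] total [-0.0047 -0.0028  0.0049] rows 1 each [-0.0047 -0.0028  0.0049]
[339.82011723 270.39074284  55.        ] [-78.90846575  46.61123785]
dark [-19.59340157  81.14594378]
```

Request:
drive_tool(moves=[[[-0.004,-0.002,0.002,0,0,0,255],[0,0,0.001,0,0,0,255],[0,0,0.001,0,0,0,255],[0,0,0.001,0,0,0,255],[0,0,0.001,0,0,0,255],[0,0,0.001,0,0,0,255],[0,0,0,0,0,0,255]]])

```text
clock: 4.07
position: [400.2, 337.9, 56.0]
ee_rot: [0.847, -0.531, 0.0, -0.0]
contact_force: [-7.1, -2.6, 20.2]
gripper_width: -0.4
```

Request:
drive_tool(moves=[[[0,0,-0.009,0,0,0,255],[0,0,0,0,0,0,255],[0.018,0,0,0,0,0,255],[0.018,0,0,0,0,0,255],[0.0175,0,0,0,0,0,255],[0,0,0,0,0,0,255],[0,0,0.003,0,0,0,255],[0,0,0.001,0,0,0,255]]])

```text
clock: 4.73
position: [423.3, 289.4, 57.5]
ee_rot: [0.847, -0.532, -0.0, 0.0]
contact_force: [-0.2, -0.4, 0.1]
gripper_width: 0.1
```

```bash
python3 -c "
from h import *
plan(r2w(6,27,56))"
```

```text
clock 4.73 pos [423.3 289.4  57.5] rack [ 4.3 26.8] force [-0.2 -0.4  0.1] w 0.1 yaw(y) -154.23 tilt z [-0. -0. -1.]
to [424.7 290.3  56. ] total [-0.0002 -0.0017  0.0015] rows 1 each [-0.0002 -0.0017  0.0015]
```

Request:
drive_tool(moves=[[[0,-0.001,0.001,0,0,0,255],[0,0,0.001,0,0,0,255],[0,0,0.001,0,0,0,255],[0,0,0,0,0,0,255],[0,0,0,0,0,0,255]]])

```text
clock: 5.15
position: [424.3, 290.4, 56.1]
ee_rot: [0.847, -0.531, 0.0, -0.0]
contact_force: [-2.2, -1.0, 8.5]
gripper_width: -0.1
```

Tab b is touched (8.5 N). Next is tab c.

Request:
drive_tool(moves=[[[0,0,-0.009,0,0,0,255],[0,0,0,0,0,0,255],[0.018,0,0,0,0,0,255],[0.018,0,0,0,0,0,255],[0.018,0,0,0,0,0,255],[0,0,0,0,0,0,255],[0,0,0.004,0,0,0,255],[0,0,0.002,0,0,0,255]]])

```text
clock: 5.82
position: [447.7, 241.4, 57.7]
ee_rot: [0.847, -0.532, -0.0, -0.0]
contact_force: [-1.3, 0.2, -0.5]
gripper_width: 0.6
```

Request:
drive_tool(moves=[[[0,0,0.001,0,0,0,255],[0,0,0.001,0,0,0,255],[0,0,0.001,0,0,0,255],[0,0,0,0,0,0,255],[0,0,0,0,0,0,255]]])

```text
clock: 6.23
position: [447.5, 241.6, 56.1]
ee_rot: [0.847, -0.531, 0.0, 0.0]
contact_force: [-3.8, -0.1, 7.9]
gripper_width: 0.2
```

```bash
python3 -c "
from h import *
plan(r2w(6,-27,56))"
```

```text
clock 6.23 pos [447.5 241.6  56.1] rack [  5.  -26.7] force [-3.8 -0.1  7.9] w 0.2 yaw(y) -154.13 tilt z [ 0. -0. -1.]
to [448.5 241.8  56. ] total [ 0.0002 -0.001   0.0001] rows 1 each [ 0.0002 -0.001   0.0001]
```

Request:
drive_tool(moves=[[[0,0,-0.025,0,0,0,177],[0,0,-0.025,0,0,0,177],[-0.03,0.0207,0,0,0,0,177],[-0.03,0.0207,0,0,0,0,177],[-0.03,0.0207,0,0,0,0,177],[-0.029,0.0207,0,0,0,0,177],[0,0,0,0,0,0,177],[0,0,0.03,0,0,0,177]]])

```text
clock: 6.9
position: [321.9, 317.7, 79.3]
ee_rot: [0.849, -0.528, -0.0, -0.007]
contact_force: [-0.1, 1.0, -0.3]
gripper_width: 26.4
```

```bash
python3 -c "
from h import *
plan(r2w(-78,92,17))
cp=camera_params('wrist');im=get_image('wrist');cv2.imwrite('pics/5.png',im)
np.save('cp5.npy',cp,allow_pickle=True)
print(pix('wrist',[r2w(-78,46.5,55)],cp).round(0))"
```

```text
clock 6.90 pos [321.9 317.7  79.3] rack [-74.1  96.9] force [-0.1  1.  -0.3] w 26.4 yaw(y) -153.81 tilt z [ 0.007  0.011 -1.   ]
to [320.6 311.5  17. ] total [0.0054 0.0046 0.0622] rows 2 each [0.0027 0.0023 0.0311]
[[268. 133.]]
```

View pics/5.png

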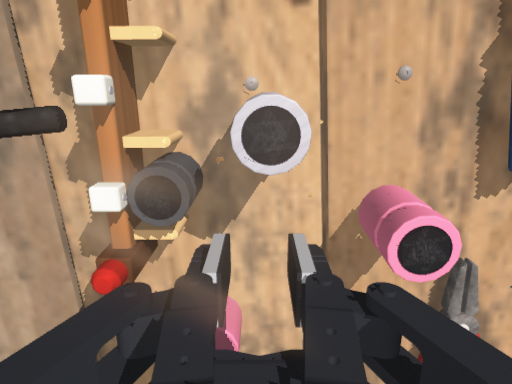

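Socket rim at (271,134) against (268,133) predicted, so it stands at about rack (-79,46.5). The pink one at (425,248) is clear if I descend nearer the socket.

Request:
drive_tool(moves=[[[0.012,0,0,0,0,0,177],[0,0,0,0,0,0,177],[0,0,0,0,0,0,177]]])

```text
clock: 7.2
position: [327.4, 300.9, 75.7]
ee_rot: [0.847, -0.532, 0.0, -0.0]
contact_force: [0.7, -0.6, 0.0]
gripper_width: 26.1
```

```bash
python3 -c "
from h import *
plan(r2w(-79,80,17))"
```

```text
clock 7.20 pos [327.4 300.9  75.7] rack [-76.6  79.5] force [ 0.7 -0.6  0. ] w 26.1 yaw(y) -154.30 tilt z [ 0.  0. -1.]
to [325.  300.3  17. ] total [-0.0005  0.0024  0.0587] rows 2 each [-0.0002  0.0012  0.0293]
```

Request:
drive_tool(moves=[[[0,0.0024,0.028,0,0,-0.008,177],[0,0,0.026,0,0,0,177],[0,0,0.004,0,0,0,177],[0,0,0,0,0,0,177],[0.005,0,0,0,0,0,177],[0.006,0,0,0,0,0,177],[0.006,0,0,0,0,0,177],[0.006,0,0,0,0,0,177]]])

```text
clock: 7.87
position: [335.7, 280.6, 18.4]
ee_rot: [0.849, -0.528, -0.0, -0.002]
contact_force: [-0.3, 2.2, 0.9]
gripper_width: 26.3
```

```bash
python3 -c "
from h import *
plan(r2w(-79,-2,17))
cp=camera_params('wrist');im=get_image('wrist');cv2.imwrite('pics/6.png',im)
np.save('cp6.npy',cp,allow_pickle=True)"
```

```text
clock 7.87 pos [335.7 280.6  18.4] rack [-78.1  57.6] force [-0.3  2.2  0.9] w 26.3 yaw(y) -153.74 tilt z [ 0.002  0.004 -1.   ]
to [361.2 226.7  17. ] total [0.0596 0.001  0.0012] rows 2 each [0.0298 0.0005 0.0006]
```

View pics/6.png

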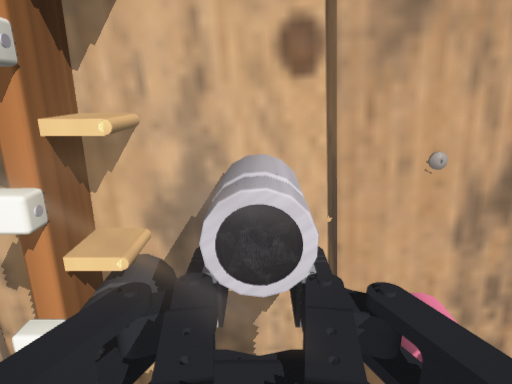

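The socket is held between the fingertips, upright, with its rim centre at (259,243).

```bash
python3 -c "
from h import *
cp=np.load('cp6.npy',allow_pickle=True).item()
print(w2r(ray('wrist',(259,243),55,cp)),cp['extrinsics'][:3,3])
plan()"
```

```text
[-78.38485967  33.5447501 ] [366.33862144 217.16663063 153.21880893]
clock 7.92 pos [335.7 279.6  18.2] rack [-78.5  56.7] force [1.  1.  2.3] w 25.9 yaw(y) -153.79 tilt z [ 0.002  0.003 -1.   ]
```

Request:
drive_tool(moves=[[[0.006,0,0,0,0,0,177],[0.006,0,0,0,0,0,177],[0.006,0,0,0,0,0,177],[0.006,0,0,0,0,0,177],[0.006,0,0,0,0,0,177],[0.006,0,0,0,0,0,177],[0.005,0,0,0,0,0,177],[0.004,0,0,0,0,0,177]]])

```text
clock: 8.58
position: [355.3, 239.6, 17.5]
ee_rot: [0.849, -0.528, 0.0, -0.001]
contact_force: [-2.7, 4.6, 6.5]
gripper_width: 26.0
```

```bash
python3 -c "
from h import *
plan(r2w(-79,-2,17))"
```

```text
clock 8.58 pos [355.3 239.6  17.5] rack [-78.6  12.2] force [-2.7  4.6  6.5] w 26.0 yaw(y) -153.75 tilt z [ 0.001  0.002 -1.   ]
to [361.2 226.7  17. ] total [0.0142 0.0004 0.0005] rows 1 each [0.0142 0.0004 0.0005]
```

Request:
drive_tool(moves=[[[0.005,0,0,0,0,0,177],[0.004,0,0,0,0,0,177],[0.002,0,0,0,0,0,177],[0.001,0,0,0,0,0,177],[0,0,0,0,0,0,177],[0,0,0,0,0,0,177]]])

```text
clock: 9.08
position: [360.5, 228.8, 17.4]
ee_rot: [0.849, -0.528, 0.0, -0.001]
contact_force: [0.0, 3.1, 3.7]
gripper_width: 25.8
```

```bash
python3 -c "
from h import *
plan(r2w(-79,-3.5,17))
cp=camera_params('wrist');im=get_image('wrist');cv2.imwrite('pics/7.png',im)
print(pix('wrist',r2w(-79,-27,55),cp),w2r(ray('wrist',(259,243),55,cp)))"
```

```text
clock 9.08 pos [360.5 228.8  17.4] rack [-78.7   0.2] force [0.  3.1 3.7] w 25.8 yaw(y) -153.75 tilt z [ 0.001  0.001 -1.   ]
to [361.9 225.4  17. ] total [0.0037 0.0003 0.0004] rows 1 each [0.0037 0.0003 0.0004]
[[259.30142817 234.69517917]] [-78.91142231 -24.21557228]
```

Request:
drive_tool(moves=[[[0.002,0,0,0,0,0,177],[0.001,0,0,0,0,0,177],[0,0,0,0,0,0,177],[-0.008,0,0,0,0,0,177],[-0.01,0,0,0,0,0,177],[-0.002,0,-0.03,0,0,0,177],[0,0,-0.03,0,0,0,177],[0,0,-0.03,0,0,0,177]]])

```text
clock: 9.8
position: [350.6, 242.5, 106.8]
ee_rot: [0.849, -0.528, -0.0, 0.003]
contact_force: [0.2, 0.6, -0.6]
gripper_width: 25.8
```

Request:
drive_tool(moves=[[[0,0,0,0,0,0.121,177],[0,0,0,0,0,0.121,177],[0,0,0,0,0,0.121,177],[0,0,0,0,0,0.121,177],[0,0,0,0,0,0.121,177],[0,0,0,0,0,0.121,177],[0,0,0,0,0,0.121,177],[0,0,0,0,0,0.121,177]]])

```text
clock: 10.47
position: [350.9, 242.7, 106.0]
ee_rot: [-0.503, 0.864, -0.001, -0.002]
contact_force: [0.2, -0.6, 0.1]
gripper_width: 26.0
```

Request:
drive_tool(moves=[[[0,0,0,0,0,0.121,177],[0,0,0,0,0,0.121,177],[0,0,0,0,0,0.121,177],[0,0,0,0,0,0.121,177],[0,0,0,0,0,0.119,177],[0,0,0,0,0,0,177],[0,0,0,0,0,0,177]]])

```text
clock: 11.05
position: [351.4, 243.1, 106.3]
ee_rot: [-0.228, 0.974, -0.001, -0.001]
contact_force: [0.1, -0.4, 0.5]
gripper_width: 25.9
```

```bash
python3 -c "
from h import *
plan(r2w(-128,-27,107),r2w(-128,-27,17))
print(read_state()['joints'].round(2))"
```

```text
clock 11.05 pos [351.4 243.1 106.3] rack [-80.6  17. ] force [ 0.1 -0.4  0.5] w 25.9 yaw(y) 116.41 tilt z [-0.002 -0.002 -1.   ]
to [328.3 182.7 107. ] total [ 0.0476 -0.0438 -0.0005] rows 2 each [ 0.0238 -0.0219 -0.0002]
to [328.3 182.7  17. ] total [-0.0003  0.0001  0.09  ] rows 3 each [-0.0001  0.      0.03  ]
[ 0.99  0.21 -0.64 -0.   -0.72 -2.1 ]
```

Request:
drive_tool(moves=[[[0.016,-0.0146,0,0,0,0,177],[0.016,-0.0146,0,0,0,0,177],[0.0156,-0.0146,0,0,0,0,177],[0,0,0,0,0,0,177],[0,0,0,0,0,0,177],[0,0,0,0,0,0,177]]])

```text
clock: 11.55
position: [329.2, 183.9, 107.2]
ee_rot: [-0.228, 0.974, 0.0, 0.0]
contact_force: [0.9, 0.1, 0.2]
gripper_width: 26.2
```

```bash
python3 -c "
from h import *
plan(r2w(-128,-27,17))
cp=camera_params('wrist');im=get_image('wrist');cv2.imwrite('pics/8.png',im)
np.save('cp8.npy',cp,allow_pickle=True)
print(pix('wrist',[r2w(-79,-27,55),r2w(6,-27,48),r2w(6,27,48),r2w(-26,0,30),r2w(-26,-54,30)],cp).round(0))"
```

```text
clock 11.55 pos [329.2 183.9 107.2] rack [-126.6  -26.3] force [0.9 0.1 0.2] w 26.2 yaw(y) 116.33 tilt z [ 0.  0. -1.]
to [328.3 182.7  17. ] total [ 0.0014 -0.0007  0.0902] rows 3 each [ 0.0005 -0.0002  0.0301]
[[256. 288.]
 [256. 388.]
 [332. 388.]
 [293. 333.]
 [219. 333.]]
```

View pics/8.png

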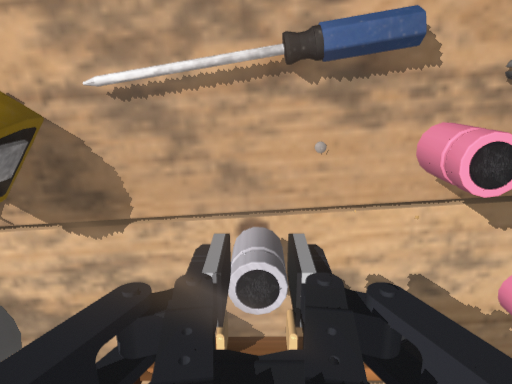

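The socket rim is at (258,291) and the divider ends at (218,333) and (293,333), against predictions of (256,288), (219,333) and (293,333). So it is lined up with bay c. Next I descend behind it and push.

Request:
drive_tool(moves=[[[0.001,-0.0005,0.03,0,0,0,177],[0,0,0.03,0,0,0,177],[0,0,0.025,0,0,0,177],[0,0,0.004,0,0,0,177],[0,0,0,0,0,0,177],[-0.008,0,0,0,0,0,177],[-0.008,0,0,0,0,0,177],[-0.008,0,0,0,0,0,177]]])

```text
clock: 12.27
position: [351.4, 194.6, 19.4]
ee_rot: [-0.227, 0.974, 0.001, 0.001]
contact_force: [-0.7, -1.1, 1.1]
gripper_width: 26.3
```

Request:
drive_tool(moves=[[[-0.006,0,0,0,0,0,177],[-0.006,0,0,0,0,0,177],[-0.006,0,0,0,0,0,177],[-0.003,0,0,0,0,0,177],[0,0,0,0,0,0,177],[0,0,0,0,0,0,177]]])

```text
clock: 12.77
position: [368.9, 202.1, 18.5]
ee_rot: [-0.227, 0.974, -0.0, -0.0]
contact_force: [-0.9, -2.9, 2.8]
gripper_width: 25.9
```

```bash
python3 -c "
from h import *
plan(r2w(-43,-27,17))"
```

```text
clock 12.77 pos [368.9 202.1  18.5] rack [-82.9 -27.5] force [-0.9 -2.9  2.8] w 25.9 yaw(y) 116.19 tilt z [-0. -0. -1.]
to [404.5 220.2  17. ] total [-0.0399  0.0005  0.0015] rows 1 each [-0.0399  0.0005  0.0015]
```

Request:
drive_tool(moves=[[[-0.005,0.0005,0,0,0,0,177],[-0.006,0,0,0,0,0,177],[-0.006,0,0,0,0,0,177],[-0.006,0,0,0,0,0,177],[-0.005,0,0,0,0,0,177],[-0.003,0,0,0,0,0,177],[-0.002,0,0,0,0,0,177],[0,0,0,0,0,0,177]]])

```text
clock: 13.43
position: [398.3, 217.6, 18.1]
ee_rot: [-0.227, 0.974, -0.0, -0.0]
contact_force: [-3.7, -1.8, 5.5]
gripper_width: 26.1
```

```bash
python3 -c "
from h import *
plan(r2w(-43,-27,17))
cv2.imwrite('pics/9.png',cv2.resize(get_image('side')[170:290,170:310],(700,600),interpolation=cv2.INTER_CUBIC))"
```

```text
clock 13.43 pos [398.3 217.6  18.1] rack [-49.8 -26.6] force [-3.7 -1.8  5.5] w 26.1 yaw(y) 116.22 tilt z [-0. -0. -1.]
to [404.5 220.2  17. ] total [-0.0068 -0.0004  0.0011] rows 1 each [-0.0068 -0.0004  0.0011]
```

View pics/9.png

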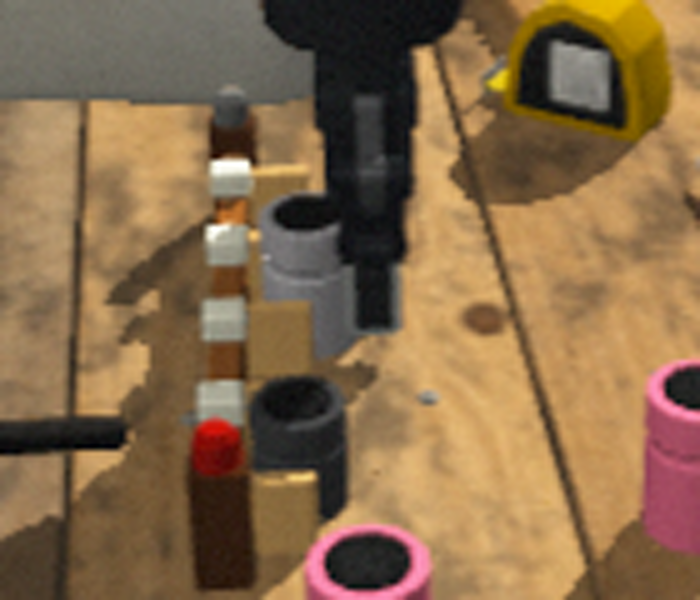

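The socket is upright and entering the third bay, with its rim at about (305,212) in the crop. I finish the push slowly.

Request:
drive_tool(moves=[[[-0.002,0,0,0,0,0,177],[-0.002,0,0,0,0,0,177],[-0.001,0,0,0,0,0,177],[-0.001,0,0,0,0,0,177],[-0.001,0,0,0,0,0,177],[0,0,0,0,0,0,177]]])

```text
clock: 13.98
position: [402.7, 219.4, 17.9]
ee_rot: [-0.227, 0.974, -0.001, -0.002]
contact_force: [-7.6, -1.2, 7.6]
gripper_width: 26.0
```

```bash
python3 -c "
from h import *
plan(r2w(-43,-27,17))"
```

```text
clock 13.98 pos [402.7 219.4  17.9] rack [-45.  -26.9] force [-7.6 -1.2  7.6] w 26.0 yaw(y) 116.20 tilt z [-0.003 -0.003 -1.   ]
to [404.5 220.2  17. ] total [-0.002  -0.0001  0.0009] rows 1 each [-0.002  -0.0001  0.0009]
```

Request:
drive_tool(moves=[[[-0.001,0,0,0,0,0,177],[-0.001,0,0,0,0,0,177],[-0.001,0,0,0,0,0,177],[0,0,0,0,0,0,177],[0,0,0,0,0,0,177]]])

```text
clock: 14.4
position: [403.0, 219.3, 17.4]
ee_rot: [-0.226, 0.974, -0.002, -0.004]
contact_force: [-16.3, -1.1, 9.8]
gripper_width: 26.1
```

```bash
python3 -c "
from h import *
plan()"
```

```text
clock 14.40 pos [403.  219.3  17.4] rack [-44.7 -27.1] force [-16.3  -1.1   9.8] w 26.1 yaw(y) 116.18 tilt z [-0.008 -0.006 -1.   ]
```

Force rose to 16 N with only 0.3 mm of travel, so the socket is against the back board. I back off, lift clear and check.

Request:
drive_tool(moves=[[[0.003,0,0,0,0,0,177],[0.008,0,0,0,0,0,177],[0.015,0,0,0,0,0,177],[0.015,0,0,0,0,0,177],[0.01,0,-0.03,0,0,0,177],[0,0,-0.04,0,0,0,177],[0,0,-0.04,0,0,0,177],[0,0,0,0,0,0,177]]])

```text
clock: 15.07
position: [365.8, 204.1, 135.5]
ee_rot: [-0.228, 0.974, 0.005, 0.009]
contact_force: [0.8, -0.1, -0.2]
gripper_width: 26.3
```

```bash
python3 -c "
from h import *
plan()
s=get_image('side');t=get_image('top')
P=[r2w(-19,-27,55)];print(pix('side',P),pix('top',P))
a=cv2.resize(s[180:280,180:280],(400,400),interpolation=cv2.INTER_CUBIC);b=cv2.resize(t[132:212,164:264],(400,320),interpolation=cv2.INTER_CUBIC)
cv2.imwrite('pics/10.png',np.hstack([a,cv2.copyMakeBorder(b,0,80,0,0,0)]))"
```

```text
clock 15.07 pos [365.8 204.1 135.5] rack [-84.9 -24.3] force [ 0.8 -0.1 -0.2] w 26.3 yaw(y) 116.40 tilt z [ 0.014  0.014 -1.   ]
[[227.53911907 212.55357481]] [[225.2647336  161.88862713]]
```

View pics/10.png

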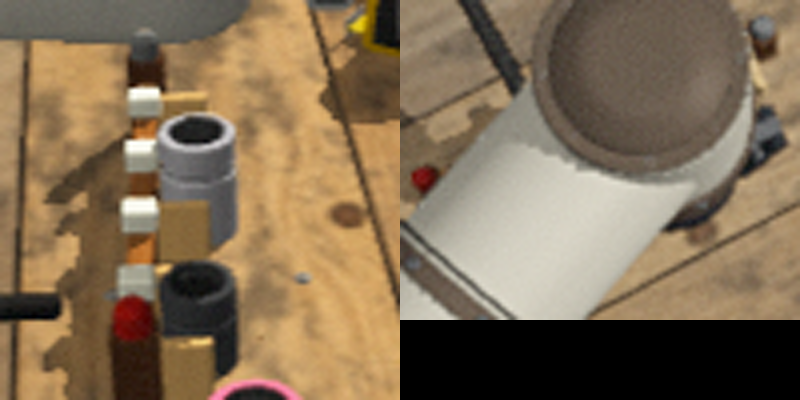

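The side view shows the socket upright in the third bay. Its rim centre is at about (229,213), against (227.5,212.6) predicted for home (about 3 mm, within calibration). The arm blocks the top view. Handing in.

```bash
python3 -c "
from h import *
print(job_done())"
```

```text
the job is handed in; nothing more can be done
None
```

The socket is in the third bay from the red cap, standing upright against the back board, and the job is handed in at about 15 s of the 64 s. The hand-in reports no verdict.

- **Counting:** The red cap is at the left end, so I touched tabs a, b and c in that order, with 20, 8.5 and 8 N. Tab d was not approached.
- **Push:** I slid the bright steel socket between the partly open fingertips, first along the rack and then into bay c. Force rose to 16 N with only 0.3 mm of further travel, so I took it to be against the board and backed off.
- **Last checks:** In the side view the socket's rim was about 1.5 px (about 3 mm) from where it should be when home, and the fingertips' final position put its centre at about x = -20 mm (target -19). The dark socket and tape measure looked unmoved. I did not check the wood offcut again, but the arm never worked near it.
- **Check that failed:** The top view could not confirm the result because the arm was in the way.

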